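# Return a packing block to its place in the sprung rack

### The arm

A 7-joint arm with a two-finger parallel gripper is mounted at the origin on a cart in front of the work surface, level with it; the furniture and walls round the work are solid. World frame = base frame: x ahead of the robot, y to its left, z up, the work surface at z = 0. Lengths are in m, angles in degrees, forces in N, time in s.
With the tool pointing down it reaches from about 0.35 to 0.775 m from the base axis. Payload 3.1 kg.
Tool frame: the origin (TCP) lies at the very end of the fingers, on their centre line; the grasp point (between the pads) lies 19 mm behind it; z points along the fingers, y is the line along which they close (so a half turn about z gives the same grasp; the last joint's range is limited). The gripper opens to 85 mm and grips with 20 to 120 N. Pads are 22 mm wide; open, the fingers measure 114 mm over their backs; the gripper's body (76 mm by 85 mm) begins 54 mm behind the grasp point. The pads swing forward as they close: fully open they stand 13 mm farther back than shut.
Start: joints at [74.33, 17.813, 0.802, 86.603, -0.252, 75.585, -1.558], TCP at [0.126, -0.535, 0.231] pointing down, gripper open.
Joint ranges: [-154.91, 154.91], [-16.99, 109.72], [-72.82, 74.43], [7.12, 147.25], [-82.49, 262.49], [11.32, 116.49], [-174.64, 174.64]. Speed limits (degrees/s): [159.86, 159.86, 180, 180, 180, 180, 180].

### API

Orientations are given as a 3x3 rotation matrix whose columns are the frame's x, y, z axes.
In Python, from bench import telemetry, vision, bot gives the robot as it stands.
- The arm moves only by the tool send_rows, never from a script. Its argument "plan" is a list of rows, each a list of 5 numbers: the shift along the tool's x, y, z in mm, then the turn about the tool's z in rad, then the closure, from 0 (fully open) to 1 (shut). In form: [[tx, ty, tz, roll, fingers], ...]. A call has exactly 5 rows; each row is the pose to reach, as a shift and turn from the pose commanded when the call began, along the tool's axes at that moment; what a row does not reach only later rows make up. A row lasts 1/8 s, in which the tool goes at most 62.5 mm and 10.7 degrees, less where a joint would pass 70% of its speed; a pose out of reach is approached as far as the arm can. A call with a gripper value outside its range is refused whole. The fingers move at their own pace and stop on an object; the grip force is fixed at half the most. Time passes only in rows, so rows that repeat a pose let the fingers close, or fill a call up. It gives the time, the measured TCP pose, the force, the opening and the grip force at its end, in the units of the state.
- telemetry.sense(): the state, without advancing time (a new reading comes with each control period).
- vision.camera(name): name is "scene" or "top"; returns the picture (420x560x3 uint8, red, green, blue); there is no depth.
- vision.camera_params(name): a dict with "mtx" (3x3 intrinsics, pixels), "xyz" and "rotation" of the camera in the world. Camera axes: x right, y up, looking along -z (the intrinsics and any distortion apply to the point x, -y, -z); pixel columns grow to the right and rows downward; lengths in m; the calibration is good to about 2 mm. A picture is of the moment at which its call begins. camera_params takes no time and is no camera call.
- bot.finish_job(): hands the job in; it is judged then, once.
Trained networks look in the newest picture that a camera, given by its name, has taken for a name from the list of things; names that differ only in an ending like _2 or _b are one class to them, and where a whole thing is asked for, a point or a joint stands for the part that bears it (a point fixed in the world has none). Each returns a list of dicts, best first, with "confidence" (0 to 1); they miss things now and then, are a little off and sometimes report something else, mostly with a low value. They report only what shows in the picture. A call takes as long as a camera call. They do not tell look-alikes from the thing itself.
- vision.boxes_of(camera, label): "rect" ([left, top, width, height] in pixels, round what is visible of it).
The state is a dict: "clock": time; "joint_pos": joint angles; "joint_vel": joint speeds; "tau": joint torques, N m; "tool_pos": TCP position; "orientation": TCP orientation; "force": force on the tool from outside, world axes, zero at the start; "moment": the same for the moment, N m; "gripper_width": finger opening in m; "gripper_force": force on a finger pad.
Only numpy, scipy, OpenCV 4.12 (cv2) and the standard library are available. Lean on these libraries where they do the work, as an engineer would, in place of code of your own. Each camera call takes 0.05 s, during which the arm holds its last target. There are 200 camera calls.

### The job

Put the loose packing block back in its place in the rack, so that the set stands in order of height again. A sprung pusher holds the row tight: use the loose block itself, held over its lower neighbour, to push the taller ones gently aside just far enough (the pusher has hardly more travel than that; do not ram its stop), then slide the block gently down onto the rack floor before letting go, so that the spring closes the row. Leave the other things on the bench where they are.

Things in the scene. Friction and masses are not known exactly. Their poses are not given: they have to be found in the camera images.
- block_c: The loose one: a plain ground aluminium packing block (three dark drilled spots on each flank), 30 mm thick (x), 60 mm long (y), 38 mm high (z), 0.12 to 0.2 kg, upright on the bench clear of the rack, a V-block and small bush beyond one end. Origin: centre of its underside. Lower long edges rounded, 2 mm. Can be held across its two end faces, 60 mm apart; they stay free in the row.
- block_a: Aluminium packing block like the loose one, 30 mm thick (x), 60 mm long (y), 16 mm high (z): lowest of the set; in the rack against the fixed cheek. Origin: centre of its underside; in the rack its axes are those of the rack.
- block_b: Aluminium packing block like the loose one, 30 mm thick (x), 60 mm long (y), 27 mm high (z): second of the set; in the rack, lower neighbour of the missing place. Origin: centre of its underside; in the rack its axes are those of the rack.
- block_d: Aluminium packing block like the loose one, 30 mm thick (x), 60 mm long (y), 49 mm high (z): fourth of the set; in the rack, upright against block_b at the start; higher neighbour of the missing place, its flank showing 22 mm above block_b. Origin: centre of its underside; in the rack its axes are those of the rack.
- block_e: Aluminium packing block like the loose one, 30 mm thick (x), 60 mm long (y), 60 mm high (z): tallest of the set; in the rack between block_d and the sprung pusher. Origin: centre of its underside; in the rack its axes are those of the rack.
- rack: Fixed rack: wooden base 252 x 84 mm (x -105 to +147 mm), floor 14 mm above the bench. x runs along the row, from the low fixed steel cheek (inner face x = -75 mm, 22 mm above the floor) to the sprung pusher; y along the blocks' length; origin on the bench. Round steel side rails along the row, 6 mm high, 65 mm apart inside, leave 2.5 mm at each end of the blocks. End post x = 111 to 127 mm, 40 mm high.
- missing_place (a point): Point on the rack floor where the centre of the loose one's underside belongs once the row is closed tight (rack x = 0, y = 0). The five places are 30 mm apart: x = -60, -30, 0, +30, +60 mm. At the start the two tallest stand one place nearer the cheek (block_d at x = 0), with no gap.
- pusher (a joint): Travel of the sprung pusher (upright plate, 54 mm above the floor) along rack x, m: 0 when it holds four blocks tight against the fixed cheek (the start), 0.030 when it holds five tight. It presses with about 5.5 N at 0 and 8 N at 0.032 (plus some friction; the faces are lightly oiled), where it meets a hard stop: the gap is then only 2 mm wider than a block. Let go, it springs back by itself.
- v_block: Bystander: small steel V-block, 40 x 48 x 36 mm, origin at the centre of its underside.
- bush: Bystander: small grey turned bush, 24 mm across, 30 mm high, origin at the centre of its underside.
- caliper: Bystander: calliper lying flat, 230 mm long, origin at the centre of its underside, length along its y.
- pliers: Bystander: orange-handled pliers lying flat, 171 mm long, origin at the centre of the underside, length along its y.
- screwdriver: Bystander: orange-handled screwdriver lying flat, 210 mm long, origin at the centre of its underside, length along its y.
- magnet_dish: Bystander: round steel parts dish, 112 mm across, 29 mm high, origin at the centre of its underside.
Mind the look-alikes: they are no part of the job. What is shaped like the block_e but brown or orange is not meant.

How it is judged (in metres and radians):
On the way, in this order (a step that is already met when the one before it is completed fails the run):
1. the loose block, held above its lower neighbour, has pushed the taller ones and the pusher aside by a block's thickness (value of joint pusher above 0.0292 m and contact force between block_c and block_d above 2 N and z of block_c in the frame of rack above 0.03 m), for 0.1 s.
2. it is slid down onto the floor of the rack while still held (z of block_c in the frame of rack between 0.012 and 0.0165 m and horizontal distance between block_c and missing_place below 0.004 m and contact force between block_c and the fingers above 2 N), for 0.1 s.
At the end, for the whole second after the job is handed in: All five stand upright (0.05 rad) on the rack floor (1.5 mm) in order of height; the loose one is square, within 1.5 mm of its place along the row and 4 mm lengthwise; the pusher has closed the row (0.0285 to 0.0313); all at rest and let go (x of block_c in the frame of rack between -0.0015 and 0.0015 m and y of block_c in the frame of rack between -0.004 and 0.004 m and z of each of block_c, block_a, block_b, block_d, block_e in the frame of rack below 0.0155 m and angle between the x axis of block_c and the x axis of rack, either way round below 0.05 rad and angle between each of block_c, block_a, block_b, block_d, block_e's own z axis and vertical below 0.05 rad and value of joint pusher between 0.0285 and 0.0313 m and linear speed of block_c below 0.01 m/s); the robot touches nothing.
It fails at once if the loose block is rammed against the taller one, or the row against its stop (over 25 N) (contact force between block_c and block_d above 25 N).
It fails at once if the loose block is forced down on its lower neighbour or on the rack (over 30 N) (contact force between block_c and block_b above 30 N or contact force between block_c and rack above 30 N).
It fails at once if the gripper presses on one of the blocks in the rack (over 30 N) (contact force between the fingers and block_a above 30 N or contact force between the fingers and block_b above 30 N or contact force between the fingers and block_d above 30 N or contact force between the fingers and block_e above 30 N).
It fails at once if a block of the row is lifted by more than 8 mm or tipped over (z of any of block_a, block_b, block_d, block_e in the frame of rack above 0.022 m or angle between any of block_a, block_b, block_d, block_e's own z axis and vertical above 0.3 rad).
It fails at once if another thing on the bench is shifted by more than 20 mm (distance of any of v_block, bush, caliper, pliers, screwdriver, magnet_dish from where it was at the start of the episode above 0.02 m).
It also fails if it takes over 51 s, if anything falls off the work surface, if the arm or the gripper's body presses on something with over 40 N, if the wrist force passes 120 N, or if a joint passes its speed limit or range.

## Working session

There is one attempt and no reset: what is moved stays moved. The work goes in short steps, Python scripts to look and compute and a tool call to move; the robot and the scene stay as the last step left them, time stands still between calls to the robot, and variables do not carry over. Pictures are saved under pics/ and viewed, at most 10 in all, crops included, and the job is handed in when it is done.

Besides the shell and the picture viewer there is one more tool, called after "Request:" as name(argument=value, ...), one argument or row to a line, values as JSON. send_rows: Moves the arm, as the interface text tells. Its arguments: {"type":"object","properties":{"plan":{"type":"array","items":{"type":"array","items":{"type":"number"}}}},"required":["plan"]}

```bash
mkdir -p pics
python3 - <<'E'
from bench import telemetry, vision, bot
import cv2,numpy as np
np.set_printoptions(precision=4,suppress=True)
for n in("scene","top"):
    im=vision.camera(n); cv2.imwrite(f"pics/{n}0.png",im[:,:,::-1])
    p=vision.camera_params(n); print(n,p)
    for l in("block_c","rack","v_block","bush","block_e"):
        print(l,[(np.round(d["rect"]),round(d["confidence"],2)) for d in vision.boxes_of(n,l)])
print(telemetry.sense())
E
```

```text
scene {'mtx': array([[435.7966,   0.    , 280.0508],
       [  0.    , 435.7966, 214.796 ],
       [  0.    ,   0.    ,   1.    ]]), 'xyz': array([0.1026, 0.4987, 0.7983]), 'rotation': array([[-0.7403,  0.5059, -0.4428],
       [-0.6723, -0.5663,  0.4768],
       [-0.0095,  0.6507,  0.7593]])}
block_c [(array([242., 192.,  25.,  27.]), 0.9), (array([212., 260.,  32.,  38.]), 0.79), (array([117., 231.,  35.,  28.]), 0.76), (array([244., 240.,  24.,  26.]), 0.74), (array([305., 224.,  29.,  35.]), 0.74), (array([236., 250.,  26.,  24.]), 0.71), (array([224., 250.,  29.,  36.]), 0.7), (array([289., 309.,  37.,  39.]), 0.66), (array([303., 176.,   8.,  11.]), 0.62), (array([327., 186.,  29.,  20.]), 0.55), (array([354., 206.,  50.,  42.]), 0.46), (array([254., 279., 104.,  32.]), 0.32)]
rack [(array([175., 238., 109., 104.]), 0.91)]
v_block [(array([286., 181.,  24.,  24.]), 0.71)]
bush []
block_e [(array([242., 192.,  25.,  27.]), 0.9), (array([212., 260.,  32.,  38.]), 0.79), (array([117., 231.,  35.,  28.]), 0.76), (array([244., 240.,  24.,  26.]), 0.74), (array([305., 224.,  29.,  35
[... 1431 characters left out ...]
,  25.]), 0.67), (array([190., 204.,  14.,  24.]), 0.57), (array([276., 233.,  16.,  24.]), 0.55)]
{'clock': 0.6, 'joint_pos': array([74.3289, 17.8115,  0.8017, 86.6055, -0.2509, 75.5849, -1.5582]), 'joint_vel': array([-0.1339,  0.0223, -0.0305, -0.0192, -0.0308,  0.0878,  0.0487]), 'tau': array([ -0.0001, -37.9575,   0.1454, -23.074 ,   0.0121,   0.0021,
         0.    ]), 'tool_pos': array([ 0.1264, -0.5353,  0.2313]), 'orientation': array([[ 0.9732,  0.2298, -0.    ],
       [ 0.2298, -0.9732, -0.    ],
       [-0.    , -0.    , -1.    ]]), 'force': array([ 0.2107, -0.2612,  0.1962]), 'moment': array([-0.0448, -0.0161,  0.0179]), 'gripper_force': 0.0, 'gripper_width': 0.08561227931534245}
```

Run:
```python
import cv2
a=cv2.imread("pics/top0.png")[100:320,130:400]; cv2.imwrite("pics/top0c.png",cv2.resize(a,None,fx=2.7,fy=2.7,interpolation=cv2.INTER_CUBIC))
a=cv2.imread("pics/scene0.png")[160:360,100:366]; cv2.imwrite("pics/scene0c.png",cv2.resize(a,None,fx=3,fy=3,interpolation=cv2.INTER_CUBIC))
```

```text
(no output)
```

View pics/top0c.png

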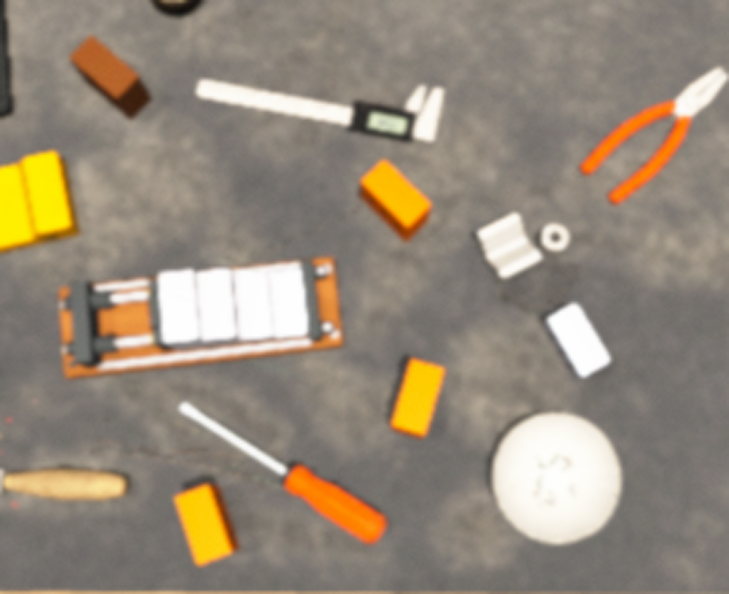

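View pics/scene0c.png

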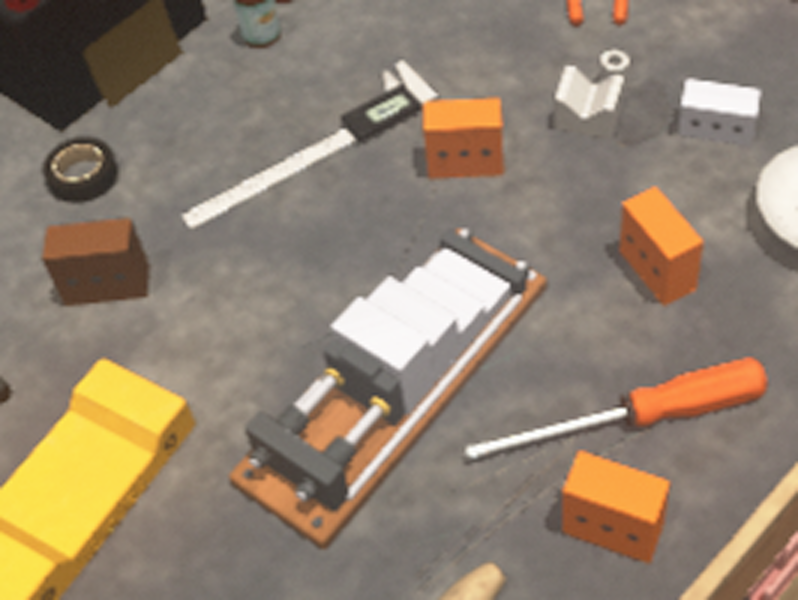

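The loose block is the white/grey one at top-image pixel (344,226), scene (340,196). The things it could be taken for are the orange blocks at top (276,173), (285,247) and (206,294), and the brown one at (171,129). The row's four white blocks sit in the rack at (190–243, 212). The V-block and bush are beyond the loose block's far end. Next I measure it.

```bash
cat > h.py <<'E'
import numpy as np,cv2
from bench import vision
def ray(n,uv,z):
    p=vision.camera_params(n);uv=np.atleast_2d(uv).astype(float)
    d=np.c_[uv,np.ones(len(uv))]@np.linalg.inv(p["mtx"]).T*[1,-1,-1]@p["rotation"].T
    return (p["xyz"]+d*((z-p["xyz"][2])/d[:,2])[:,None])[:,:2]
def proj(n,X):
    p=vision.camera_params(n);c=(np.atleast_2d(X)-p["xyz"])@p["rotation"]*[1,-1,-1]
    q=c@p["mtx"].T;return q[:,:2]/q[:,2:]
def rect(mask,n,z):
    cs,_=cv2.findContours(mask,cv2.RETR_EXTERNAL,cv2.CHAIN_APPROX_NONE)
    c=max(cs,key=cv2.contourArea)[:,0]
    w=(ray(n,c,z)*1000).astype(np.float32)
    return c,cv2.minAreaRect(w)
E
python3 - <<'E'
from h import *
S=4
def up(n):return cv2.resize(cv2.imread(f"pics/{n}0.png"),None,fx=S,fy=S,interpolation=cv2.INTER_CUBIC)
def go(name,n,box,z,f):
    x,y,w,h=[S*v for v in box];a=up(n)[y:y+h,x:x+w]
    m=f(cv2.cvtColor(a,cv2.COLOR_BGR2HSV)).astype(np.uint8)*255
    m=cv2.morphologyEx(m,cv2.MORPH_CLOSE,np.ones((9,9)))
    cs,_=cv2.findContours(m,cv2.RETR_EXTERNAL,cv2.CHAIN_APPROX_NONE);c=max(cs,key=cv2.contourArea)[:,0]
    uv=(c+[x,y]+.5)/S-.5
    r=cv2.minAreaRect((ray(n,uv,z)*1000).astype(np.float32));print(name,n,np.round(r[0],1),np.round(r[1],1),round(r[2],2))
white=lambda t:lambda q:(q[...,2]>t)&(q[...,1]<60)
for t in(190,210,225): 
    go("c",'top',(320,205,50,45),.038,white(t)); 
for t in (150,175,195):go("c",'scene',(318,175,45,40),.038,white(t))
wood=lambda q:(q[...,0]<16)&(q[...,1]>110)
# wood: all pixels, hull
for s in(80,110,140):
  for n,b in(("top",(145,190,120,52)),("scene",(170,230,120,115))):
    x,y,w,h=[S*v for v in b];q=cv2.cvtColor(up(n)[y:y+h,x:x+w],cv2.COLOR_BGR2HSV)
    m=((q[...,0]<16)&(q[...,1]>s)&(q[...,2]>70)).astype(np.uint8)
    k,l,st,_=cv2.connectedComponentsWithStats(m)
    m=np.isin(l,[i for i in range(1,k) if st[i,4]>300])
    v,u=np.nonzero(m);uv=(np.c_[u+x,v+y]+.5)/S-.5
    r=cv2.minAreaRect((ray(n,uv,.014)*1000).astype(np.float32));print("rack",n,np.round(r[0],1),np.round(r[1],1),round(r[2],2))
E
```

```text
c top [ 486.7 -130.3] [62.5 32.9] 29.88
c top [ 486.7 -130.2] [61.2 31.7] 29.72
c top [ 486.6 -130.3] [60.2 30.5] 29.88
c scene [ 487.2 -127.5] [63.  35.6] 29.69
c scene [ 487.2 -127.7] [61.6 33.3] 29.84
c scene [ 487.4 -127.7] [60.8 31.7] 30.06
rack top [507.7 210.5] [ 88. 256.] 7.38
rack scene [441.5 210.4] [203.8 257.8] 3.63
rack top [507.2 210.3] [ 85.7 253.7] 7.64
rack scene [441.  210.6] [202.2 256.1] 3.59
rack top [498.1 209. ] [ 67.2 251.7] 8.17
rack scene [439.  273.7] [223.2  94.8] 23.63
```

```bash
cat >> h.py <<'E'
def delta(xyz,yaw_y):
    "shift in tool axes mm and roll rad to reach TCP xyz with tool y at world yaw (deg, mod 180)"
    from bench import telemetry
    s=telemetry.sense();R=s["orientation"]
    d=R.T@(np.array(xyz)-s["tool_pos"])*1000
    cur=np.degrees(np.arctan2(R[1,1],R[0,1]))
    t=-((yaw_y-cur+90)%180-90)
    print("shift",d.round(1),"roll",round(np.radians(t),4),"cur yaw",round(cur,2),"pos",s["tool_pos"].round(4),"F",s["force"].round(1),"w",round(s["gripper_width"],4),"gf",round(s["gripper_force"],1),"t",s["clock"])
E
python3 - <<'E'
from h import *
print("bush",ray("top",[333,188.5],.03),"v",ray("top",[318,192],.018), "scene bush",ray("scene",[304.5,180.5],.03))
delta([.487,-.129,.15],29.8)
E
```

```text
bush [[ 0.57954539 -0.10696895]] v [[ 0.57306557 -0.07117785]] scene bush [[ 0.58089671 -0.10746927]]
shift [ 444.3 -312.5   81.3] roll 1.2826 cur yaw -76.71 pos [ 0.1264 -0.5353  0.2313] F [ 0.2 -0.3  0.2] w 0.0856 gf 0.0 t 0.6
```

Request:
send_rows(
  plan=[
    [44,-31,0,-0.18,0],
    [88,-62,0,-0.36,0],
    [132,-94,0,-0.54,0],
    [176,-125,0,-0.72,0],
    [222,-156,0,-0.9,0],
  ],
)

```text
clock: 1.23
tool_pos: [0.3075, -0.3312, 0.2316]
orientation: [[0.42, 0.907, 0.001], [0.907, -0.42, -0.001], [-0.001, 0.001, -1.0]]
force: [0.5, -0.3, 0.9]
gripper_width: 0.0854
gripper_force: 0.0
```

```bash
python3 -c "
from h import *
delta([.487,-.129,.15],29.8)"
```

```text
shift [259.   77.8  81.5] roll -0.9536 cur yaw -24.84 pos [ 0.3075 -0.3312  0.2316] F [ 0.5 -0.3  0.9] w 0.0854 gf 0.0 t 1.225
```

Request:
send_rows(
  plan=[
    [52,16,10,-0.18,0],
    [104,31,20,-0.36,0],
    [156,47,40,-0.54,0],
    [208,62,60,-0.72,0],
    [259,78,80,-0.9,0],
  ],
)

```text
clock: 1.85
tool_pos: [0.4885, -0.1301, 0.1511]
orientation: [[-0.45, 0.893, 0.001], [0.893, 0.45, -0.001], [-0.001, 0.001, -1.0]]
force: [0.9, -0.6, 0.6]
gripper_width: 0.085
gripper_force: 0.0
```

Run:
```python
from h import *
im=vision.camera("scene");cv2.imwrite("pics/s1.png",cv2.resize(im[130:280,260:460,::-1],None,fx=4,fy=4,interpolation=cv2.INTER_CUBIC))
delta([.487,-.129,.05],29.8)
```

```text
shift [-5.7 -8.8 98.8] roll -0.0391 cur yaw 27.56 pos [ 0.4919 -0.1207  0.1489] F [4.8 4.9 0.1] w 0.0852 gf 0.0 t 1.9
```

View pics/s1.png

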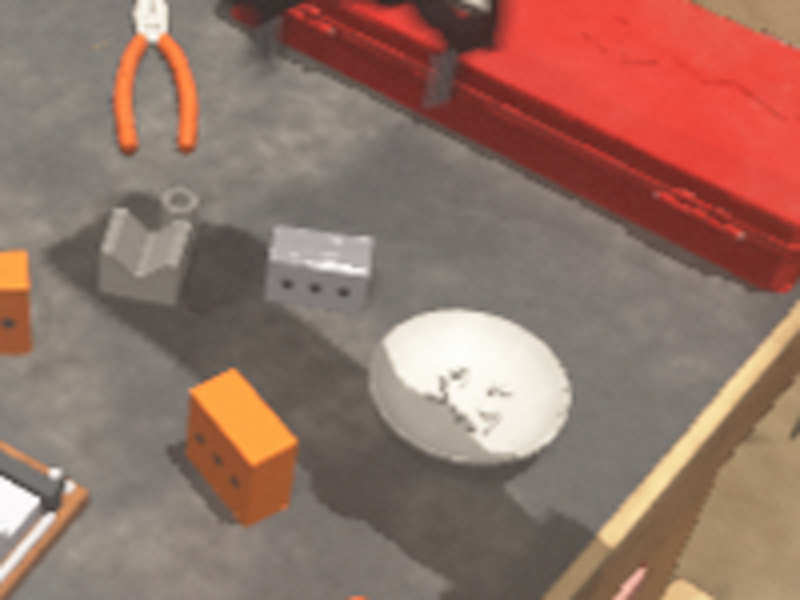

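The crop shows the plain grey block with three dark spots at full-image (340,196). The V-block and bush are beyond its left end, and the gripper is in the background near (370,150). The choice is confirmed.

Request:
send_rows(
  plan=[
    [0,0,15,-0.02,0],
    [0,0,30,-0.04,0],
    [0,0,50,-0.06,0],
    [0,0,65,-0.06,0],
    [0,0,65,-0.06,0],
  ],
)

```text
clock: 2.52
tool_pos: [0.4855, -0.1321, 0.0849]
orientation: [[-0.496, 0.868, -0.003], [0.868, 0.496, 0.0], [0.002, -0.003, -1.0]]
force: [-0.8, 0.2, -0.7]
gripper_width: 0.0852
gripper_force: 0.0
```

Run:
```python
from h import *
delta([.487,-.129,.008],29.8)
im=vision.camera("top");cv2.imwrite("pics/t1.png",cv2.resize(im[160:290,270:440,::-1],None,fx=4,fy=4,interpolation=cv2.INTER_CUBIC))
```

```text
shift [ 1.8  3.  76.9] roll -0.0012 cur yaw 29.73 pos [ 0.4855 -0.1321  0.0849] F [-0.8  0.2 -0.7] w 0.0852 gf 0.0 t 2.525
```

View pics/t1.png

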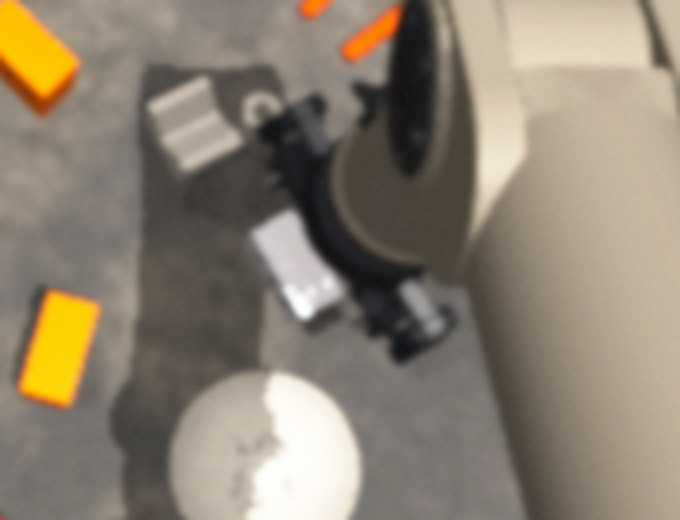

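The open gripper is aligned with the block (crop 295,265), and the fingers clear the bush and V-block. Next I go down and grip.

Request:
send_rows(
  plan=[
    [2,3,20,0,0],
    [2,3,40,0,0],
    [2,3,60,0,0],
    [2,3,77,0,0],
    [2,3,77,0,0],
  ],
)

```text
clock: 3.2
tool_pos: [0.4881, -0.128, 0.0085]
orientation: [[-0.498, 0.867, -0.002], [0.867, 0.498, 0.0], [0.001, -0.002, -1.0]]
force: [-0.2, 0.4, 0.7]
gripper_width: 0.0851
gripper_force: 0.0
```

Request:
send_rows(
  plan=[
    [0,0,0,0,0.2],
    [0,0,0,0,0.3],
    [0,0,0,0,0.5],
    [0,0,0,0,0.8],
    [0,0,0,0,0.8],
  ],
)

```text
clock: 3.82
tool_pos: [0.4899, -0.1282, 0.0105]
orientation: [[-0.498, 0.867, 0.002], [0.867, 0.498, -0.001], [-0.002, 0.001, -1.0]]
force: [-0.9, -0.7, 7.0]
gripper_width: 0.0591
gripper_force: 65.6
```

Run:
```python
from h import *
delta([.487,-.129,.008],29.8)
```

```text
shift [ 0.7 -2.9  2.5] roll 0.0009 cur yaw 29.85 pos [ 0.4899 -0.1282  0.0105] F [-0.9 -0.7  7. ] w 0.0591 gf 65.6 t 3.825
```

Request:
send_rows(
  plan=[
    [0,0,-10,0,0.8],
    [0,0,-35,0,0.8],
    [0,0,-70,0,0.8],
    [0,0,-105,0,0.8],
    [0,0,-110,0,0.8],
  ],
)

```text
clock: 4.45
tool_pos: [0.4908, -0.1281, 0.1219]
orientation: [[-0.498, 0.867, 0.005], [0.867, 0.498, -0.002], [-0.004, 0.004, -1.0]]
force: [-0.1, -0.2, -2.6]
gripper_width: 0.0593
gripper_force: 65.0
```

Run:
```python
from h import *
delta([.515,.152,.12],7.6)
```

```text
shift [230.9 160.4   1.6] roll 0.3885 cur yaw 29.86 pos [ 0.4908 -0.1281  0.1219] F [-0.1 -0.2 -2.6] w 0.0593 gf 65.0 t 4.45
```

Request:
send_rows(
  plan=[
    [20,14,0,0.03,0.8],
    [50,35,0,0.08,0.8],
    [85,59,0,0.14,0.8],
    [125,87,0,0.22,0.8],
    [160,111,0,0.28,0.8],
  ],
)

```text
clock: 5.08
tool_pos: [0.5043, 0.0678, 0.1179]
orientation: [[-0.237, 0.971, -0.003], [0.971, 0.237, 0.0], [0.001, -0.002, -1.0]]
force: [0.6, 0.0, -0.6]
gripper_width: 0.0591
gripper_force: 64.8
```

Run:
```python
from h import *
delta([.515,.152,.12],7.6)
```

```text
shift [79.3 30.4 -2.1] roll 0.1071 cur yaw 13.74 pos [0.5043 0.0678 0.1179] F [ 0.6  0.  -0.6] w 0.0591 gf 64.8 t 5.075
```

Request:
send_rows(
  plan=[
    [25,10,0,0.05,0.8],
    [50,20,0,0.1,0.8],
    [71,28,0,0.1,0.8],
    [75,30,0,0.107,0.8],
    [75,30,0,0.107,0.8],
  ],
)

```text
clock: 5.7
tool_pos: [0.5161, 0.1452, 0.1183]
orientation: [[-0.134, 0.991, -0.002], [0.991, 0.134, -0.001], [-0.001, -0.002, -1.0]]
force: [-1.5, -1.2, -1.7]
gripper_width: 0.0586
gripper_force: 64.8
```

Run:
```python
from h import *
for n,b in(("scene",(170,190,150,150)),("top",(130,150,200,130))):
    im=vision.camera(n);cv2.imwrite(f"pics/{n}2.png",im[:,:,::-1]);x,y,w,h=b
    cv2.imwrite(f"pics/{n}2c.png",cv2.resize(im[y:y+h,x:x+w,::-1],None,fx=4,fy=4,interpolation=cv2.INTER_CUBIC))
delta([.515,.152,.08],7.6)
```

```text
shift [ 8.  -0.4 38.7] roll -0.0006 cur yaw 7.57 pos [0.5165 0.1442 0.1187] F [-0.4  0.2 -0.6] w 0.0591 gf 64.8 t 5.8
```

View pics/scene2c.png

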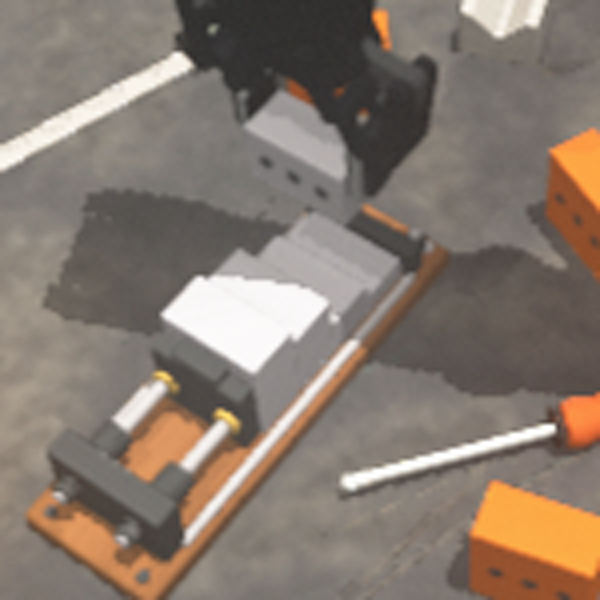

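View pics/top2c.png

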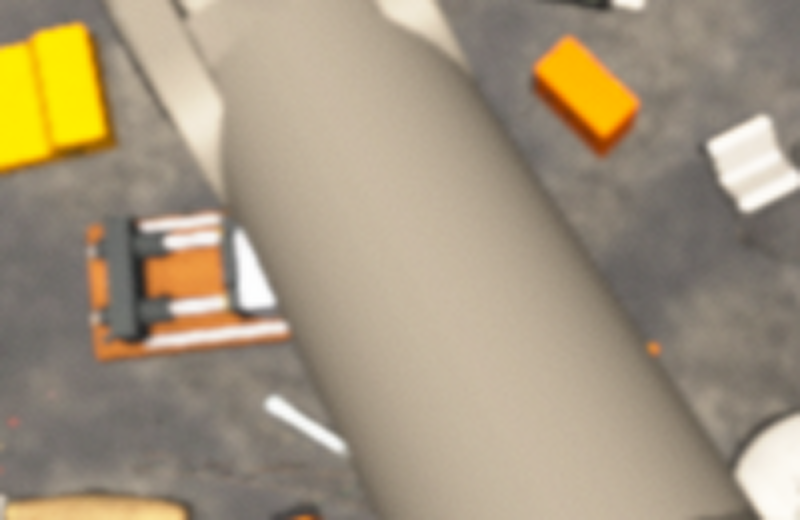

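The scene crop shows block_c held upright over the cheek end at crop (305,150). The row is untouched, with the pusher plate at (210,390). In the top view the arm hides the row. I check the rack pose against the scene corners.

Run:
```python
from h import *
from scipy.optimize import least_squares
uv=np.array([[177.7,319.3],[208.3,341.7],[282,251.7]])  # scene corners
M=np.array([[147,42],[147,-42],[-105,-42]])/1000.
M0=np.array([[147,42],[147,-42],[-105,-42]])
W=ray("scene",uv,.014);print(W.round(4))
def f(p,S=1):
    c,s=np.cos(p[2]),np.sin(p[2]);return M@np.array([[c,s],[-s,c]])+p[:2]
for sy in(1,):
    print((proj("scene",np.c_[f([.51,.1895,np.radians(97.6)]),[.014]*3])-uv).round(1))
    r=least_squares(lambda p:(f(p)-W).ravel(),[.51,.1895,1.7]);print(r.x,np.degrees(r.x[2]),(r.fun*1000).round(1))
# held block in scene: predicted top face corners
from bench import telemetry
s=telemetry.sense();R=s["orientation"];t=s["tool_pos"]
C=np.array([[t+R@np.array([a*.015,b*.03,-(.038-.0105)]) for a,b in((1,1),(1,-1),(-1,-1),(-1,1))]]).reshape(-1,3)
B=C-[0,0,.038]
print("crop px top",((proj("scene",C)-[170,190])*4).round(),"bot",((proj("scene",B)-[170,190])*4).round())
```

```text
[[0.5281 0.3414]
 [0.4482 0.3321]
 [0.4846 0.0828]]
[[ 31.3  21.3]
 [-31.6 -23.9]
 [-28.7 -17.1]]
[0.46055516 0.19325543 1.36707691] 78.32773712383434 [-79.    4.3  83.2  -3.4  -4.2  -0.9]
crop px top [[245. 121.]
 [344. 176.]
 [381. 135.]
 [283.  83.]] bot [[253. 170.]
 [348. 223.]
 [384. 184.]
 [289. 132.]]
```

Request:
send_rows(
  plan=[
    [3,0,15,0,0.8],
    [5,0,30,0,0.8],
    [6,0,45,0,0.8],
    [6,0,57,0,0.8],
    [6,0,60,0,0.8],
  ],
)

```text
clock: 6.42
tool_pos: [0.5151, 0.1517, 0.0579]
orientation: [[-0.134, 0.991, -0.002], [0.991, 0.134, -0.001], [-0.0, -0.002, -1.0]]
force: [0.0, -0.7, -1.4]
gripper_width: 0.0588
gripper_force: 64.9
```

```bash
cat >> h.py <<'E'
RK=np.array([.510,.1895]);TH=np.radians(97.6)
EX=np.array([np.cos(TH),np.sin(TH)]);EY=np.array([-EX[1],EX[0]])
def rk():
    from bench import telemetry
    s=telemetry.sense();d=s["tool_pos"][:2]-RK;F=s["force"]
    print("rack x %.2f y %.2f z %.2f mm | Fx %.1f Fy %.1f Fz %.1f t %.2f"%(d@EX*1e3,d@EY*1e3,s["tool_pos"][2]*1e3,F[:2]@EX,F[:2]@EY,F[2],s["clock"]),"tz",s["orientation"][:,2].round(4),"M",s["moment"].round(2))
E
python3 - <<'E'
from h import *
from bench import telemetry
im=vision.camera("scene");cv2.imwrite("pics/s3.png",im[:,:,::-1])
s=telemetry.sense();R=s["orientation"];t=s["tool_pos"]
k=8;o=np.array([190,205]);a=cv2.resize(im[205:280,190:290,::-1],None,fx=k,fy=k,interpolation=cv2.INTER_CUBIC)
P=lambda X:(((proj("scene",X)-o+.5)*k-.5)).round().astype(np.int32)
for z in(.0105,-.0275):
    C=np.array([t+R@np.array([x*.015,y*.03,z]) for x,y in((1,1),(1,-1),(-1,-1),(-1,1))])
    cv2.polylines(a,[P(C)],True,(0,255,0),1)
r=lambda x,y,z:np.r_[RK+x*EX+y*EY,z]
cv2.polylines(a,[P(np.array([r(-.105,-.042,.014),r(-.105,.042,.014),r(.147,.042,.014),r(.147,-.042,.014)]))],True,(255,0,0),1)
for x,h in((-.03,.041),(0,.063),(.03,.074)):
    cv2.polylines(a,[P(np.array([r(x+i*.015,j*.03,h) for i,j in((1,1),(1,-1),(-1,-1),(-1,1))]))],True,(0,0,255),1)
cv2.imwrite("pics/s3c.png",a);rk()
E
```

```text
rack x -38.07 y -0.33 z 58.22 mm | Fx 0.1 Fy -0.8 Fz -1.4 t 6.47 tz [-1.6e-03 -4.0e-04 -1.0e+00] M [ 0.    0.02 -0.06]
```

View pics/s3c.png

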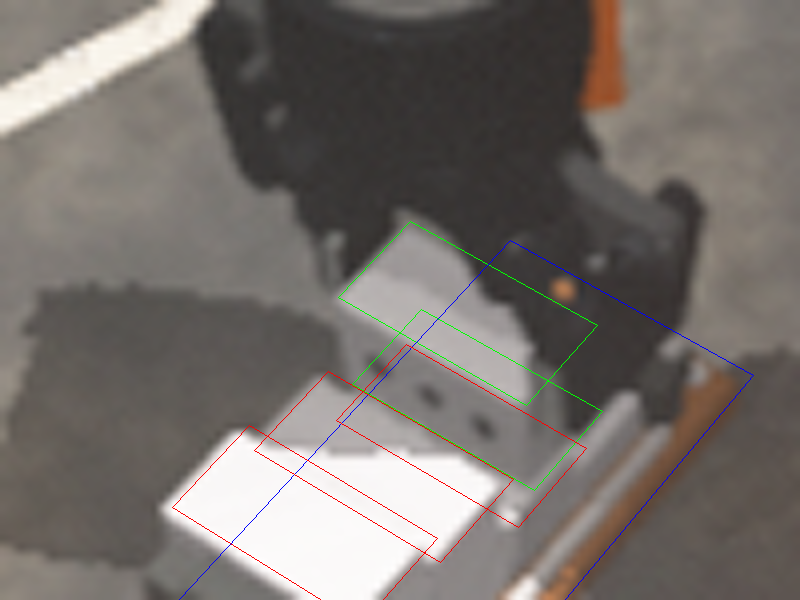

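The overlay shows the held block (green) matching the picture to under 1 mm. Rack and row (blue, red) fit to about 1 mm. Block_c hangs over block_b, and d's flank is ahead of it. Next I approach until contact.

Request:
send_rows(
  plan=[
    [1,0,1,0,0.8],
    [2,0,2,0,0.8],
    [3,0,2,0,0.8],
    [4,0,2,0,0.8],
    [5,0,2,0,0.8],
  ],
)

```text
clock: 7.1
tool_pos: [0.5153, 0.1571, 0.0574]
orientation: [[-0.134, 0.991, 0.0], [0.991, 0.134, 0.0], [-0.0, 0.0, -1.0]]
force: [-1.1, 0.5, -2.4]
gripper_width: 0.0589
gripper_force: 64.9
```

```bash
python3 -c "
from h import *
rk()"
```

```text
rack x -32.83 y -0.99 z 57.40 mm | Fx 0.6 Fy 1.1 Fz -2.4 t 7.10 tz [ 3.e-04  0.e+00 -1.e+00] M [0.01 0.   0.05]
```

Request:
send_rows(
  plan=[
    [0.5,0,0,0,0.8],
    [1,0,0,0,0.8],
    [1.5,0,0,0,0.8],
    [2,0,0,0,0.8],
    [2,0,0,0,0.8],
  ],
)

```text
clock: 7.72
tool_pos: [0.515, 0.159, 0.0573]
orientation: [[-0.134, 0.991, -0.0], [0.991, 0.134, -0.0], [-0.0, -0.0, -1.0]]
force: [-0.0, 0.3, -1.9]
gripper_width: 0.0589
gripper_force: 64.9
```

```bash
python3 -c "
from h import *
rk()"
```

```text
rack x -30.86 y -0.89 z 57.26 mm | Fx 0.3 Fy -0.0 Fz -1.9 t 7.72 tz [-0. -0. -1.] M [-0.01 -0.08  0.01]
```

Request:
send_rows(
  plan=[
    [0.5,0,0,0,0.8],
    [1,0,0,0,0.8],
    [1.5,0,0,0,0.8],
    [2,0,0,0,0.8],
    [2,0,0,0,0.8],
  ],
)

```text
clock: 8.35
tool_pos: [0.5148, 0.1604, 0.0573]
orientation: [[-0.133, 0.991, -0.0], [0.991, 0.133, -0.001], [-0.001, -0.0, -1.0]]
force: [-0.4, -1.2, -0.8]
gripper_width: 0.0591
gripper_force: 64.9
```

```bash
python3 -c "
from h import *
rk()"
```

```text
rack x -29.48 y -0.90 z 57.25 mm | Fx -1.1 Fy 0.5 Fz -0.8 t 8.35 tz [-0.e+00 -8.e-04 -1.e+00] M [-0.24 -0.    0.02]
```

Request:
send_rows(
  plan=[
    [0.5,0,0,0,0.8],
    [1,0,0,0,0.8],
    [1,0,0,0,0.8],
    [1,0,0,0,0.8],
    [1,0,0,0,0.8],
  ],
)

```text
clock: 8.98
tool_pos: [0.5148, 0.1606, 0.0572]
orientation: [[-0.133, 0.991, -0.0], [0.991, 0.133, -0.002], [-0.002, -0.0, -1.0]]
force: [0.3, -4.8, -0.4]
gripper_width: 0.059
gripper_force: 64.9
```

```bash
python3 -c "
from h import *
rk()"
```

```text
rack x -29.32 y -0.92 z 57.18 mm | Fx -4.8 Fy 0.3 Fz -0.4 t 8.97 tz [-1.0e-04 -1.8e-03 -1.0e+00] M [-1.16 -0.09 -0.15]
```

Request:
send_rows(
  plan=[
    [0.5,0,0,0,0.8],
    [1,0,0,0,0.8],
    [1,0,0,0,0.8],
    [1,0,0,0,0.8],
    [1,0,0,0,0.8],
  ],
)

```text
clock: 9.6
tool_pos: [0.5149, 0.1607, 0.0571]
orientation: [[-0.132, 0.991, -0.0], [0.991, 0.132, -0.003], [-0.003, -0.0, -1.0]]
force: [1.0, -5.6, -0.1]
gripper_width: 0.0588
gripper_force: 64.9
```

```bash
python3 -c "
from h import *
rk()"
```

```text
rack x -29.14 y -1.02 z 57.12 mm | Fx -5.7 Fy -0.2 Fz -0.1 t 9.60 tz [-0.     -0.0029 -1.    ] M [-1.36 -0.19 -0.1 ]
```

Request:
send_rows(
  plan=[
    [0.5,0,0,0,0.8],
    [1,0,0,0,0.8],
    [1.5,0,0,0,0.8],
    [2,0,0,0,0.8],
    [2,0,0,0,0.8],
  ],
)

```text
clock: 10.22
tool_pos: [0.5147, 0.1622, 0.0571]
orientation: [[-0.132, 0.991, 0.0], [0.991, 0.132, -0.004], [-0.004, -0.0, -1.0]]
force: [0.8, -6.3, 0.5]
gripper_width: 0.0588
gripper_force: 64.9
```

```bash
python3 -c "
from h import *
rk()"
```

```text
rack x -27.65 y -1.06 z 57.13 mm | Fx -6.4 Fy 0.0 Fz 0.5 t 10.22 tz [ 1.0e-04 -3.6e-03 -1.0e+00] M [-1.5  -0.23 -0.14]
```

Request:
send_rows(
  plan=[
    [2,0,0,0,0.8],
    [4,0,0,0,0.8],
    [6,0,0,0,0.8],
    [8,0,0,0,0.8],
    [10,0,0,0,0.8],
  ],
)

```text
clock: 10.85
tool_pos: [0.5135, 0.171, 0.057]
orientation: [[-0.131, 0.991, -0.0], [0.991, 0.131, -0.005], [-0.005, -0.001, -1.0]]
force: [0.9, -8.4, -0.3]
gripper_width: 0.0588
gripper_force: 65.0
```

```bash
python3 -c "
from h import *
rk()"
```

```text
rack x -18.78 y -1.04 z 57.03 mm | Fx -8.5 Fy 0.2 Fz -0.3 t 10.85 tz [-1.0e-04 -5.2e-03 -1.0e+00] M [-1.79 -0.28 -0.16]
```

Request:
send_rows(
  plan=[
    [2,0,0,0,0.8],
    [4,0,0,0,0.8],
    [6,0,0,0,0.8],
    [8,0,0,0,0.8],
    [10,0,0,0,0.8],
  ],
)

```text
clock: 11.48
tool_pos: [0.5123, 0.1802, 0.0569]
orientation: [[-0.131, 0.991, -0.0], [0.991, 0.131, -0.006], [-0.006, -0.001, -1.0]]
force: [1.4, -9.2, 0.5]
gripper_width: 0.0586
gripper_force: 65.0
```

```bash
python3 -c "
from h import *
rk()"
```

```text
rack x -9.50 y -1.07 z 56.93 mm | Fx -9.3 Fy -0.2 Fz 0.5 t 11.47 tz [-2.0e-04 -6.2e-03 -1.0e+00] M [-2.02 -0.27 -0.15]
```

Request:
send_rows(
  plan=[
    [1,0,0,0,0.8],
    [2,0,0,0,0.8],
    [3,0,0,0,0.8],
    [4,0,0,0,0.8],
    [4,0,0,0,0.8],
  ],
)

```text
clock: 12.1
tool_pos: [0.5118, 0.1844, 0.0569]
orientation: [[-0.131, 0.991, -0.0], [0.991, 0.131, -0.006], [-0.006, -0.001, -1.0]]
force: [0.7, -8.7, -0.5]
gripper_width: 0.0587
gripper_force: 65.0
```

```bash
python3 -c "
from h import *
rk()"
```

```text
rack x -5.30 y -1.10 z 56.94 mm | Fx -8.8 Fy 0.4 Fz -0.5 t 12.10 tz [-1.0e-04 -5.8e-03 -1.0e+00] M [-1.89 -0.28 -0.16]
```

Request:
send_rows(
  plan=[
    [1,0,0,0,0.8],
    [2,0,0,0,0.8],
    [3,0,0,0,0.8],
    [4,0,0,0,0.8],
    [5,0,0,0,0.8],
  ],
)

```text
clock: 12.72
tool_pos: [0.5112, 0.1887, 0.0569]
orientation: [[-0.13, 0.991, -0.0], [0.991, 0.13, -0.007], [-0.007, -0.001, -1.0]]
force: [1.0, -9.8, -0.1]
gripper_width: 0.059
gripper_force: 65.0
```

```bash
python3 -c "
from h import *
rk()"
```

```text
rack x -0.91 y -1.08 z 56.90 mm | Fx -9.8 Fy 0.3 Fz -0.1 t 12.72 tz [-2.0e-04 -6.8e-03 -1.0e+00] M [-2.1  -0.29 -0.16]
```

Request:
send_rows(
  plan=[
    [0.4,0,0,0,0.8],
    [0.8,0,0,0,0.8],
    [1.2,0,0,0,0.8],
    [1.2,0,0,0,0.8],
    [1.2,0,0,0,0.8],
  ],
)

```text
clock: 13.35
tool_pos: [0.511, 0.1901, 0.0569]
orientation: [[-0.13, 0.991, -0.0], [0.991, 0.13, -0.007], [-0.006, -0.001, -1.0]]
force: [1.6, -9.7, 0.2]
gripper_width: 0.0591
gripper_force: 65.0
```

Run:
```python
from h import *
rk()
from bench import telemetry
im=vision.camera("scene")
s=telemetry.sense();R=s["orientation"];t=s["tool_pos"]
k=8;o=np.array([180,210]);a=cv2.resize(im[210:285,180:280,::-1],None,fx=k,fy=k,interpolation=cv2.INTER_CUBIC)
P=lambda X:(((proj("scene",X)-o+.5)*k-.5)).round().astype(np.int32)
C=np.array([t+R@np.array([x*.015,y*.03,-.0275]) for x,y in((1,1),(1,-1),(-1,-1),(-1,1))])
cv2.polylines(a,[P(C)],True,(0,255,0),1)
cv2.imwrite("pics/s4c.png",a)
```

```text
rack x 0.43 y -1.10 z 56.92 mm | Fx -9.8 Fy -0.3 Fz 0.2 t 13.35 tz [-2.0e-04 -6.5e-03 -1.0e+00] M [-2.01 -0.27 -0.17]
```

View pics/s4c.png

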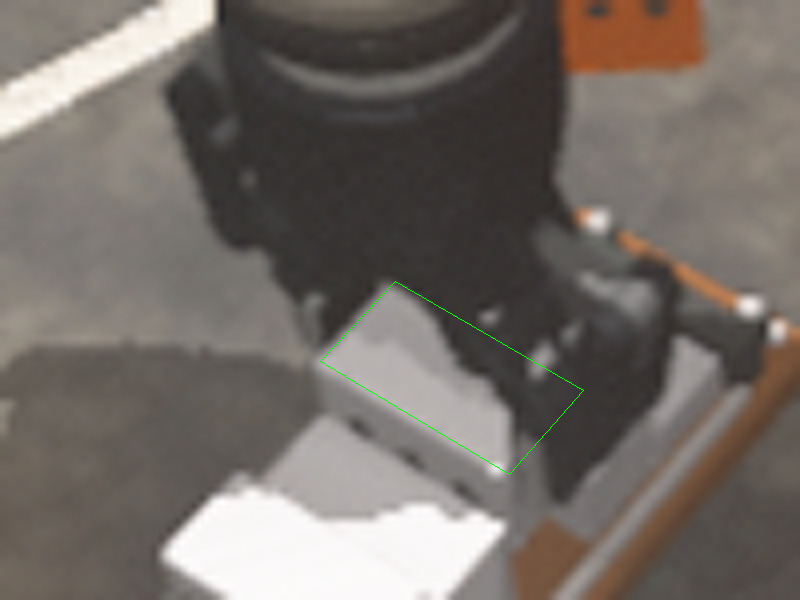

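The crop shows block_c pushing d and e aside, with the gap (bare wood) open at crop (550,570). The held block is still square to the prediction. One last small push, watching the force.

Request:
send_rows(
  plan=[
    [0.3,0,0,0,0.8],
    [0.6,0,0,0,0.8],
    [0.9,0,0,0,0.8],
    [0.9,0,0,0,0.8],
    [0.9,0,0,0,0.8],
  ],
)

```text
clock: 14.02
tool_pos: [0.5109, 0.1909, 0.0569]
orientation: [[-0.13, 0.991, -0.0], [0.991, 0.13, -0.007], [-0.007, -0.001, -1.0]]
force: [1.4, -9.0, 0.7]
gripper_width: 0.0591
gripper_force: 65.0
```

```bash
python3 -c "
from h import *
rk()"
```

```text
rack x 1.27 y -1.12 z 56.91 mm | Fx -9.1 Fy -0.2 Fz 0.7 t 14.03 tz [-2.0e-04 -6.6e-03 -1.0e+00] M [-2.05 -0.3  -0.16]
```

Request:
send_rows(
  plan=[
    [0.3,0,0,0,0.8],
    [0.3,0,1,0,0.8],
    [0.3,0,2,0,0.8],
    [0.3,0,3,0,0.8],
    [0.3,0,4,0,0.8],
  ],
)

```text
clock: 14.65
tool_pos: [0.5108, 0.1912, 0.0528]
orientation: [[-0.13, 0.991, -0.0], [0.991, 0.13, -0.007], [-0.007, -0.001, -1.0]]
force: [1.4, -9.1, 0.8]
gripper_width: 0.0596
gripper_force: 65.0
```

```bash
python3 -c "
from h import *
rk()"
```

```text
rack x 1.55 y -0.99 z 52.79 mm | Fx -9.2 Fy -0.2 Fz 0.8 t 14.65 tz [-4.0e-04 -6.7e-03 -1.0e+00] M [-2.01 -0.33 -0.23]
```

Request:
send_rows(
  plan=[
    [0,0,1,0,0.8],
    [0,0,2,0,0.8],
    [0,0,3,0,0.8],
    [0,0,4,0,0.8],
    [0,0,4,0,0.8],
  ],
)

```text
clock: 15.28
tool_pos: [0.5108, 0.1912, 0.0487]
orientation: [[-0.13, 0.991, -0.0], [0.991, 0.13, -0.006], [-0.006, -0.001, -1.0]]
force: [0.7, -9.2, -0.2]
gripper_width: 0.0587
gripper_force: 65.0
```

```bash
python3 -c "
from h import *
rk()"
```

```text
rack x 1.62 y -0.99 z 48.71 mm | Fx -9.3 Fy 0.5 Fz -0.2 t 15.28 tz [-5.0e-04 -6.4e-03 -1.0e+00] M [-1.92 -0.32 -0.17]
```

Block_c is past b's top edge with no vertical load. I continue down.

Request:
send_rows(
  plan=[
    [0,0,2,0,0.8],
    [0,0,4,0,0.8],
    [0,0,6,0,0.8],
    [0,0,8,0,0.8],
    [0,0,10,0,0.8],
  ],
)

```text
clock: 15.9
tool_pos: [0.5108, 0.1913, 0.0388]
orientation: [[-0.13, 0.991, -0.0], [0.991, 0.13, -0.006], [-0.006, -0.001, -1.0]]
force: [1.9, -9.5, 0.3]
gripper_width: 0.0587
gripper_force: 65.0
```

```bash
python3 -c "
from h import *
rk()"
```

```text
rack x 1.66 y -1.07 z 38.81 mm | Fx -9.7 Fy -0.7 Fz 0.3 t 15.90 tz [-3.0e-04 -6.3e-03 -1.0e+00] M [-1.88 -0.34 -0.17]
```

Request:
send_rows(
  plan=[
    [0,0,2,0,0.8],
    [0,0,4,0,0.8],
    [0,0,6,0,0.8],
    [0,0,8,0,0.8],
    [0,0,10,0,0.8],
  ],
)

```text
clock: 16.52
tool_pos: [0.5108, 0.1913, 0.0288]
orientation: [[-0.13, 0.992, -0.0], [0.991, 0.13, -0.006], [-0.006, -0.001, -1.0]]
force: [1.6, -9.3, 0.8]
gripper_width: 0.0589
gripper_force: 65.0
```

```bash
python3 -c "
from h import *
rk()"
```

```text
rack x 1.65 y -1.05 z 28.81 mm | Fx -9.4 Fy -0.3 Fz 0.8 t 16.52 tz [-4.0e-04 -6.2e-03 -1.0e+00] M [-1.85 -0.29 -0.17]
```

Request:
send_rows(
  plan=[
    [0,0,0.5,0,0.8],
    [0,0,1,0,0.8],
    [0,0,1.5,0,0.8],
    [0,0,2,0,0.8],
    [0,0,2.5,0,0.8],
  ],
)

```text
clock: 17.15
tool_pos: [0.5108, 0.1913, 0.0264]
orientation: [[-0.13, 0.992, -0.0], [0.992, 0.13, -0.006], [-0.006, -0.001, -1.0]]
force: [1.3, -9.2, 0.1]
gripper_width: 0.0588
gripper_force: 65.0
```

```bash
python3 -c "
from h import *
rk()"
```

```text
rack x 1.64 y -1.04 z 26.35 mm | Fx -9.3 Fy -0.1 Fz 0.1 t 17.15 tz [-5.0e-04 -6.3e-03 -1.0e+00] M [-1.85 -0.33 -0.23]
```

Request:
send_rows(
  plan=[
    [0,0,0.5,0,0.8],
    [0,0,1,0,0.8],
    [0,0,1.5,0,0.8],
    [0,0,2,0,0.8],
    [0,0,2.5,0,0.8],
  ],
)

```text
clock: 17.77
tool_pos: [0.5109, 0.1913, 0.0246]
orientation: [[-0.13, 0.992, -0.0], [0.991, 0.13, -0.007], [-0.006, -0.001, -1.0]]
force: [-0.1, -11.8, 5.9]
gripper_width: 0.0591
gripper_force: 65.8
```

```bash
python3 -c "
from h import *
rk()"
```

```text
rack x 1.71 y -1.11 z 24.58 mm | Fx -11.7 Fy 1.7 Fz 5.9 t 17.77 tz [-2.0e-04 -6.5e-03 -1.0e+00] M [-2.04  0.04 -0.13]
```

Request:
send_rows(
  plan=[
    [0,0,0.5,0,0.8],
    [0,0,1,0,0.8],
    [0,0,1,0,0.8],
    [0,0,1,0,0.8],
    [0,0,1,0,0.8],
  ],
)

```text
clock: 18.4
tool_pos: [0.511, 0.1915, 0.0245]
orientation: [[-0.131, 0.991, 0.0], [0.991, 0.131, -0.007], [-0.007, -0.0, -1.0]]
force: [-2.6, -12.2, 9.5]
gripper_width: 0.0591
gripper_force: 66.4
```

```bash
python3 -c "
from h import *
rk()"
```

```text
rack x 1.83 y -1.25 z 24.55 mm | Fx -11.8 Fy 4.2 Fz 9.5 t 18.40 tz [ 4.0e-04 -6.8e-03 -1.0e+00] M [-2.15  0.27 -0.13]
```

On the floor (z as predicted). I relax the preload so the spring closes the row gently, then open.

Request:
send_rows(
  plan=[
    [0,0,-1,0,0.8],
    [-1,0,-2,0,0.8],
    [-2,0,-2,0,0.8],
    [-3,0,-2,0,0.8],
    [-4,0,-2,0,0.8],
  ],
)

```text
clock: 19.02
tool_pos: [0.5108, 0.1904, 0.0249]
orientation: [[-0.131, 0.991, -0.0], [0.991, 0.131, -0.002], [-0.002, -0.001, -1.0]]
force: [1.8, -4.5, -2.0]
gripper_width: 0.059
gripper_force: 64.7
```

```bash
python3 -c "
from h import *
rk()"
```

```text
rack x 0.82 y -0.91 z 24.89 mm | Fx -4.7 Fy -1.2 Fz -2.0 t 19.02 tz [-4.0e-04 -1.6e-03 -1.0e+00] M [-0.9  -0.19 -0.21]
```

Request:
send_rows(
  plan=[
    [-0.5,0,0.3,0,0.8],
    [-1,0,0.5,0,0.8],
    [-1.3,0,0.5,0,0.8],
    [-1.3,0,0.5,0,0.8],
    [-1.3,0,0.5,0,0.8],
  ],
)

```text
clock: 19.65
tool_pos: [0.5109, 0.1904, 0.0248]
orientation: [[-0.133, 0.991, 0.0], [0.991, 0.133, -0.0], [-0.0, 0.0, -1.0]]
force: [0.3, -4.6, -0.8]
gripper_width: 0.0592
gripper_force: 65.0
```

Request:
send_rows(
  plan=[
    [0,0,0,0,0.2],
    [0,0,0,0,0],
    [0,0,0,0,0],
    [0,0,0,0,0],
    [0,0,0,0,0],
  ],
)

```text
clock: 20.27
tool_pos: [0.5107, 0.191, 0.0248]
orientation: [[-0.134, 0.991, 0.0], [0.991, 0.134, 0.0], [0.0, 0.0, -1.0]]
force: [0.1, 0.4, -0.6]
gripper_width: 0.0855
gripper_force: 0.0
```

```bash
python3 -c "
from h import *
rk()"
```

```text
rack x 1.38 y -0.85 z 24.80 mm | Fx 0.4 Fy -0.2 Fz -0.6 t 20.27 tz [ 0.e+00  2.e-04 -1.e+00] M [-0.01  0.02 -0.01]
```

Request:
send_rows(
  plan=[
    [0,0,-5,0,0],
    [0,0,-20,0,0],
    [0,0,-45,0,0],
    [0,0,-75,0,0],
    [0,0,-100,0,0],
  ],
)

```text
clock: 20.9
tool_pos: [0.5112, 0.1912, 0.1273]
orientation: [[-0.134, 0.991, 0.002], [0.991, 0.134, 0.001], [0.001, 0.002, -1.0]]
force: [0.6, 0.3, 0.1]
gripper_width: 0.0853
gripper_force: 0.0
```

Request:
send_rows(
  plan=[
    [-20,0,-20,0,0],
    [-50,0,-40,0,0],
    [-90,0,-60,0,0],
    [-130,0,-70,0,0],
    [-150,0,-70,0,0],
  ],
)

```text
clock: 21.52
tool_pos: [0.5321, 0.0391, 0.1971]
orientation: [[-0.13, 0.992, 0.004], [0.992, 0.13, -0.001], [-0.002, 0.004, -1.0]]
force: [-0.3, 0.4, 0.1]
gripper_width: 0.0856
gripper_force: 0.0
```

Run:
```python
from h import *
im=vision.camera("scene")
k=6;o=np.array([165,225]);a=cv2.resize(im[225:325,165:295,::-1],None,fx=k,fy=k,interpolation=cv2.INTER_CUBIC)
P=lambda X:(((proj("scene",X)-o+.5)*k-.5)).round().astype(np.int32)
r=lambda x,y,z:np.r_[RK+x*EX+y*EY,z]
for x,h in((-.06,.030),(-.03,.041),(0,.052),(.03,.063),(.06,.074)):
    cv2.polylines(a,[P(np.array([r(x+i*.015,j*.03,h) for i,j in((1,1),(1,-1),(-1,-1),(-1,1))]))],True,(0,0,255),1)
cv2.imwrite("pics/s5.png",a);rk()
```

```text
rack x -154.95 y -1.63 z 196.37 mm | Fx -3.4 Fy -0.4 Fz 0.7 t 21.57 tz [ 0.0028 -0.0038 -1.    ] M [-0.14 -0.    0.03]
```

View pics/s5.png

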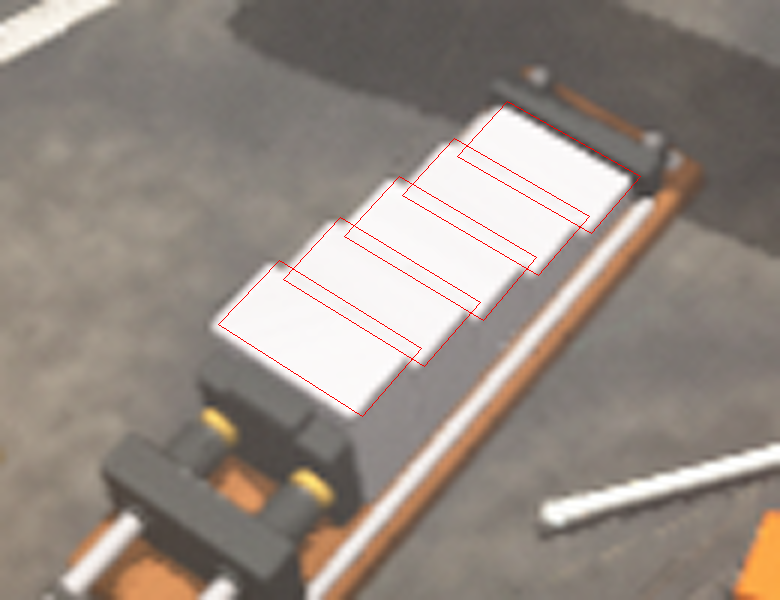

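All five tops form an even stair that follows the predicted outlines, with block_c third at crop (440,250), and the pusher closed against e. The arm is clear, so I hand in.

```bash
python3 -c "
from bench import bot
print(bot.finish_job())"
```

```text
the job is handed in; nothing more can be done
None
```

The job is handed in at about 21.6 s of the 51 s allowed: block_c stands in its place between block_b and block_d, the pusher has closed the row, and the arm is clear. The judge gave no result back, so this rests on the last camera picture and the force readings.

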